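Fit the spacer ring and bayonet lamp cap on the detector lamp housing

TASK

Refit the lamp housing: first lower the white spacer ring over the steel collar and press it down so that it sits level on the housing's shoulder. Then push the orange lamp cap into the collar with its two pins in the two notches, all the way down against the spring, twist it a quarter turn clockwise (seen from above) to its stop, and finish while still gripping the cap and holding it pressed fully home, its flange down on the collar. Do not disturb the beaker or the sample jar.

Things in the scene. Friction and masses are not known exactly. Their poses are not given: they have to be found in the camera images.
- lamp_housing: Fixed lamp housing; place and yaw vary. Grey base 80 x 80 mm, 20 mm high; on it a round aluminium shoulder 54 mm across (top at 50 mm) and a slotted steel collar (top at 84 mm). White lines on the base point at the collar's two notches on the +x and -x sides; a metal stub with brass tip sticks out of the base at +x. Origin: centre of the underside, on the worktop; z up.
- socket_mouth (a point): Centre of the collar's rim, 84 mm above the housing's origin, same axes. Collar 42 mm outside, bore 32 mm. Two notches 11 mm wide at +x and -x, open at the top; from each, under a 6 mm roof, a channel runs clockwise (from above) to a stop: the cap turns 1.43 rad (82 degrees) from the notches' middle to the stop, only while pressed to within 4 mm of home.
- shoulder (a point): Centre of the round shoulder's flat top, 50 mm above the housing's origin, where the spacer ring belongs; axes as the housing's.
- spacer_ring: Loose white ceramic ring, 60 mm outside, 47 mm hole, 14 mm thick, lying flat on the worktop at the start; about 60 g; overhangs the shoulder by 3 mm all round when fitted. Origin: centre of the underside; z along its axis.
- lamp_cap: Loose orange cap, 53 mm high, 90 g, standing on its steel plug at the start. Plug 28 mm across, 22 mm long, chamfered; two pins 5 mm thick, axis 9.5 mm above the foot, stick out along +x and -x to 19.5 mm from the centre (a half turn makes no difference). Flange 48 mm across, 22 to 27 mm high. Origin: centre of the plug's foot; z up.
- cap_grip (a point): Middle of the cap's grip bar, 40 mm above the cap's origin, same axes. The bar is 36 mm long along x (in line with the pins; white line on top), 12 mm thick along y, and reaches from 27 mm (flange top) to 53 mm above the cap's origin.
- cap_flange (a point): Centre of the flange's underside, 22 mm above the cap's origin; fully home it is level with socket_mouth (the flange rests on the collar).
- spring_seat (a joint): How far the spring seat in the bore is pressed down, m: 0 free, 0.010 with the cap fully home, 0.006 with a locked cap let go (it springs up 4 mm and stays caught under the roof). It meets the plug's foot 10 mm before home; 5 N there, 10 N at home.
- beaker: Loose clear beaker, 54 mm across, 70 mm high, a bystander; origin at the centre of its underside.
- sample_jar: Loose sample jar with black lid, 42 mm across, 64 mm high, a bystander; origin at the centre of its underside.

How it is judged:
On the way, in this order (a step that is already met when the one before it is completed fails the run):
1. the spacer ring lies level on the shoulder round the collar and is pressed down on it with more than 3 N (horizontal distance between spacer_ring and shoulder below 0.004 m and z of spacer_ring in the frame of shoulder below 0.002 m and angle between spacer_ring's own z axis and vertical below 0.06 rad and contact force between spacer_ring and lamp_housing above 3 N), for 0.1 s.
2. the cap is in the collar, its pins through the notches and below the roof, not yet turned (horizontal distance between cap_flange and socket_mouth below 0.004 m and z of cap_flange in the frame of socket_mouth below 0.0048 m and angle between the x axis of lamp_cap and the x axis of lamp_housing, either way round below 0.5 rad).
At the end, for the whole second after the job is handed in: Ring level on the shoulder (2 mm in height, 0.06 rad, 4 mm off centre); cap in the collar turned over 1.2 rad, upright within 0.1 rad, flange held within 2 mm of the collar, spring seat pressed over 8 mm, and the fingers still gripping the cap with over 3 N (horizontal distance between spacer_ring and shoulder below 0.004 m and z of spacer_ring in the frame of shoulder below 0.002 m and angle between spacer_ring's own z axis and vertical below 0.06 rad and horizontal distance between cap_flange and socket_mouth below 0.004 m and z of cap_flange in the frame of socket_mouth below 0.002 m and angle between the x axis of lamp_cap and the x axis of lamp_housing, either way round above 1.2 rad and angle between lamp_cap's own z axis and vertical below 0.1 rad and value of joint spring_seat above 0.008 m and contact force between the fingers and lamp_cap above 3 N); the arm keeps its last pose, push and grip.
It fails at once if the beaker is disturbed (moved more than 20 mm) (distance of beaker from where it was at the start of the episode above 0.02 m).
It fails at once if the sample jar is disturbed (moved more than 20 mm) (distance of sample_jar from where it was at the start of the episode above 0.02 m).
It also fails if it takes over 56 s, if anything falls off the work surface, if the arm or the gripper's body presses on something with over 40 N, if the wrist force passes 120 N, or if a joint passes its speed limit or range.

ROBOT

A 7-joint arm with a two-finger parallel gripper is mounted at the origin on a cart in front of the work surface, level with it; the furniture and walls round the work are solid. World frame = base frame: x ahead of the robot, y to its left, z up, the work surface at z = 0. Lengths are in m, angles in rad, forces in N, time in s.
With the tool pointing down it reaches from about 0.35 to 0.9 m from the base axis. Payload 8.1 kg.
Tool frame: the origin (TCP) lies on the centre line of the jaws, within the pads' length; the fingertips stand 8 mm ahead of it and the grasp point (between the pads) lies 11 mm behind it; z points along the fingers, y is the line along which they close (so a half turn about z gives the same grasp; the last joint's range is limited). The gripper opens to 85 mm and grips with 20 to 120 N. Pads are 22 mm wide; open, the fingers measure 114 mm over their backs; the gripper's body (76 mm by 85 mm) begins 54 mm behind the grasp point. The pads swing forward as they close: fully open they stand 13 mm farther back than shut.
Start: joints at [-0.103, 0.434, 0.025, 1.573, -0.012, 1.134, -0.075], TCP at [0.625, -0, 0.239] pointing down, gripper open.
Joint ranges: [-2.62, 2.62], [-0.44, 2.09], [-1.27, 1.32], [0.08, 2.57], [-1.32, 4.46], [0.12, 2], [-2.74, 2.74]. Speed limits (rad/s): [2.22, 2.22, 3.01, 3.01, 3.14, 3.14, 3.14].

INTERFACE

Orientations are given as [roll, pitch, yaw] about the fixed x, y, z axes, in that order (R = Rz(yaw) Ry(pitch) Rx(roll)).
In Python, from plant import robot gives the robot as it stands. The module is installed in compiled form; this text tells all that it offers.
- The arm moves only by the tool arm_command, never from a script. Its argument "moves" is a list of rows, each an object of numbers: "tx", "ty", "tz": the shift along the tool's x, y, z as a fraction of full scale; "ax", "ay", "az": the turn, a rotation vector about the tool's x, y, z as a fraction of full scale. In form: [{"tx": .., "ty": .., "tz": .., "ax": .., "ay": .., "az": ..}, ...]. A call has 1 to 5 rows; each row is the pose to reach, as a shift and turn from the pose commanded when the call began, along the tool's axes at that moment; what a row does not reach only later rows make up. Full scale, the value 1, is 0.8 m for a shift and 45 degrees for a turn. A row lasts 1/10 s, in which the tool goes at most 50 mm and 8.59 degrees, less where a joint would pass 70% of its speed; a pose out of reach is approached as far as the arm can. A call with a number of a shift or a turn outside -1 to 1 is refused whole. A call with a gripper value outside its range is refused whole. "grip" is the opening, from 0 (shut) to 1 (fully open), set as the call begins (left out, the last holds). The fingers move at their own pace and stop on an object; "grip_force" is the grip in N (left out, the last holds). Time passes only in rows, so rows that repeat a pose let the fingers close. It gives the time, the measured TCP pose, the force, the opening and the grip force at its end, in the units of the state.
- robot.observe(): the state, without advancing time (a new reading comes with each control period).
- robot.camera(name): name is "scene" or "side" or "wrist"; returns (picture, depth): 400x640x3 uint8, blue, green, red; 400x640 float32, m along the optical axis (not along the pixel's ray), 0 where there is no reading.
- robot.camera_info(name): a dict with "fx", "fy", "cx", "cy" (pixels), "origin" and "attitude" of the camera in the world; the wrist camera has in their place "tool_from_camera" (4x4, takes a point from camera to tool coordinates, whose origin is the TCP and whose axes are the flange's). Camera axes: x right, y up, looking along -z (the intrinsics and any distortion apply to the point x, -y, -z); pixel columns grow to the right and rows downward; lengths in m; the calibration is good to about 2 mm. A picture is of the moment at which its call begins: read the wrist's pose just before it. camera_info takes no time and is no camera call.
- robot.sign_off(): hands the job in; it is judged then, once.
The state is a dict: "clock": time; "joints": joint angles; "joint_velocities": joint speeds; "effort": joint torques, N m; "tcp_pos": TCP position; "tcp_rot": TCP orientation; "force": force on the tool from outside, world axes, zero at the start; "moment": the same for the moment, N m; "grip_width": finger opening in m; "grip_force": force on a finger pad.
Only numpy, scipy, OpenCV 4.12 (cv2) and the standard library are available. Lean on these libraries where they do the work, as an engineer would, in place of code of your own. Each camera call takes 0.05 s, during which the arm holds its last target. There are 200 camera calls.

## Working session

There is one attempt and no reset: what is moved stays moved. The work goes in short steps, Python scripts to look and compute and a tool call to move; the robot and the scene stay as the last step left them, time stands still between calls to the robot, and variables do not carry over. Pictures are saved under pics/ and viewed, at most 10 in all, crops included, and the job is handed in when it is done.

Besides the shell and the picture viewer there is one more tool, called after "Call:" by a JSON object that holds its "api" and its "payload". arm_command: Moves the arm, as the interface text tells. Shift numbers are shares of 0.8 m and turn numbers shares of 45 degrees, none past 1 either way. Its arguments: {"type":"object","properties":{"moves":{"type":"array"},"grip":{"type":"number"},"grip_force":{"type":"number"}},"required":["moves"]}

```bash
mkdir -p pics; ls; cat > h.py <<'E'
import numpy as np,cv2
from plant import robot
from scipy.spatial.transform import Rotation as R
def T(name,o=None):
    i=robot.camera_info(name);M=np.eye(4)
    if 'tool_from_camera' in i:
        A=np.eye(4);A[:3,:3]=R.from_euler('xyz',o['tcp_rot']).as_matrix();A[:3,3]=o['tcp_pos'];M=A@np.array(i['tool_from_camera'])
    else:
        a=np.array(i['attitude']);M[:3,:3]=a if a.shape==(3,3) else R.from_euler('xyz',a).as_matrix();M[:3,3]=i['origin']
    return i,M
def ray(i,M,uv):
    uv=np.atleast_2d(uv).astype(float)
    d=np.c_[(uv[:,0]-i['cx'])/i['fx'],-(uv[:,1]-i['cy'])/i['fy'],-np.ones(len(uv))]
    return M[:3,3],d@M[:3,:3].T
def onz(i,M,uv,z):
    o,d=ray(i,M,uv);return o+d*((z-o[2])/d[:,2])[:,None]
def cloud(i,M,dep):
    v,u=np.mgrid[:400,:640];o,d=ray(i,M,np.c_[u.ravel(),v.ravel()])
    return (o+d*dep.reshape(-1,1)).reshape(400,640,3)
E
python3 - <<'E'
from h import *
o=robot.observe();print(o)
for n in['scene','side','wrist']:
    i=robot.camera_info(n);print(n,i)
    p,d=robot.camera(n);cv2.imwrite(f'pics/{n}0.png',p);np.save(f'{n}0.npy',d)
E
```

```text
pics
{'clock': 0.0, 'joints': array([-0.10259156,  0.43520475,  0.02497187,  1.57409925, -0.01164018,
        1.1339859 , -0.0750919 ]), 'joint_velocities': array([-5.05115819e-04, -8.92785969e-05,  9.62787417e-04,  3.61539067e-04,
        4.61305236e-04,  3.63528413e-04,  9.06804110e-04]), 'effort': array([ 8.97134169e-05, -6.70461059e+01,  1.02531374e+00, -3.16203833e+01,
        1.55155628e-02,  1.25530543e-02, -1.11555586e-06]), 'tcp_pos': array([ 6.24509703e-01, -4.70684836e-05,  2.38536420e-01]), 'tcp_rot': array([-3.14004403e+00,  1.04079826e-04,  1.57071021e+00]), 'force': array([ 0.59004098, -0.15582936, -0.50448079]), 'moment': array([ 0.00731228,  0.05761213, -0.03600724]), 'grip_force': 0.0, 'grip_width': 0.0854551585736273}
scene {'fx': 401.60606215914765, 'fy': 401.60606215914765, 'cx': 317.7077196186821, 'cy': 197.63592261915295, 'origin': array([0.15765275, 0.46933273, 0.72110523]), 'attitude': array([ 0.73156445,  0.00415208, -2.44539824])}
side {'fx': 437.984152090882, 'fy': 437.984152090882, 'cx': 322.2009810397912, 'cy': 192.2733542487486, 'origin': array([ 0.28634359, -0.87860741,  0.47212036]), 'attitude': array([ 1.15978442, -0.0132233 , -0.26924479])}
wrist {'fx': 302.95415058755566, 'fy': 302.95415058755566, 'cx': 318.3742296078183, 'cy': 202.1582443659148, 'tool_from_camera': array([[ 9.48128728e-04,  9.55659042e-01,  2.94473932e-01,
         7.53183688e-02],
       [ 9.99999028e-01, -6.05066239e-04, -1.25610706e-03,
        -2.74093103e-04],
       [-1.02223383e-03,  2.94474837e-01, -9.55658687e-01,
        -1.34409191e-01],
       [ 0.00000000e+00,  0.00000000e+00,  0.00000000e+00,
         1.00000000e+00]])}
```

View pics/scene0.png

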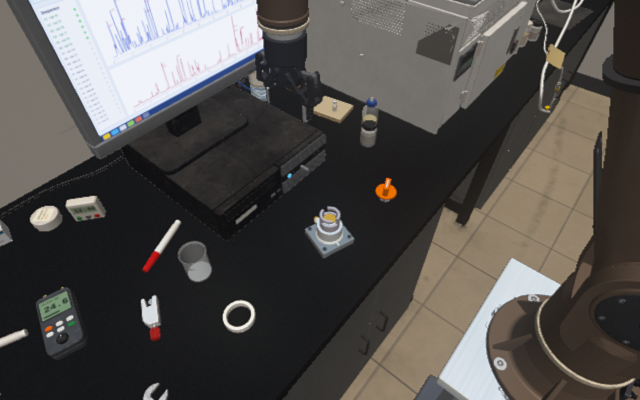

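View pics/wrist0.png

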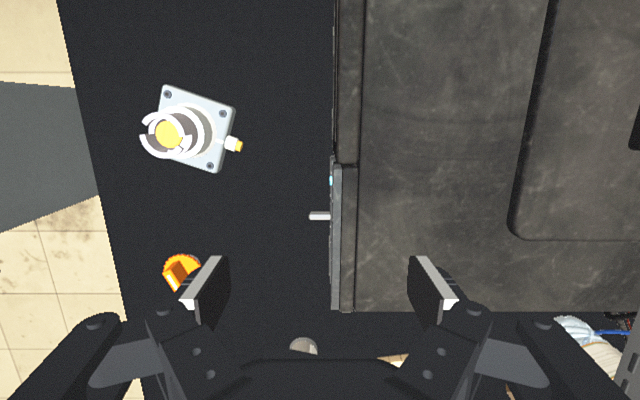

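View pics/side0.png

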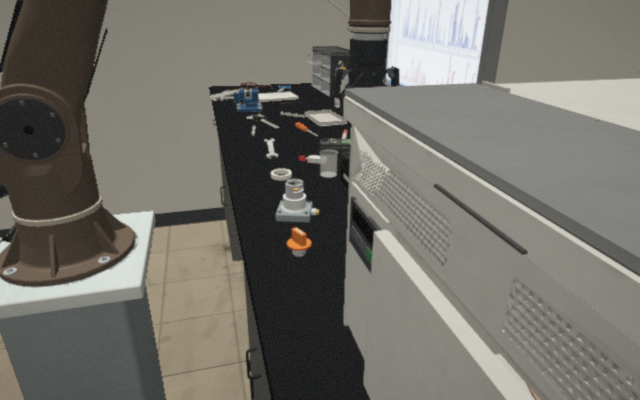

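The scene view shows the ring at about (239,317), housing (330,235), cap (386,188), beaker (195,262) and jar (370,125). The wrist view shows the housing at (190,130), with its stub at (235,144), and the cap at (182,270). The side view confirms the layout: ring (281,174), housing (295,205), cap (299,242).

```bash
python3 - <<'E'
from h import *
o=robot.observe()
for n in['scene','side','wrist']:
    i,M=T(n,o);p=cv2.imread(f'pics/{n}0.png');d=np.load(f'{n}0.npy');C=cloud(i,M,d)
    hsv=cv2.cvtColor(p,cv2.COLOR_BGR2HSV)
    roi={'scene':(slice(285,345),slice(210,270)),'side':(slice(165,185),slice(265,297))}.get(n)
    if roi:
        m=np.zeros(d.shape,np.uint8);m[roi]=((hsv[...,2]>140)&(hsv[...,1]<60))[roi]
        c=max(cv2.findContours(m,cv2.RETR_EXTERNAL,cv2.CHAIN_APPROX_NONE)[0],key=cv2.contourArea)[:,0]
        P=onz(i,M,c,.010);(x,y),r=cv2.minEnclosingCircle(P[:,:2].astype(np.float32));print(n,'ring',x,y,r, np.median(C[m>0],0), C[m>0][:,2].max())
    m=((hsv[...,0]<18)&(hsv[...,0]>4)&(hsv[...,1]>180)&(hsv[...,2]>120)).astype(np.uint8)
    if n!='wrist': m[:150]=0
    k,l,s,ce=cv2.connectedComponentsWithStats(m);
    for j in range(1,k):
        if s[j,4]>40: print(n,'orange',ce[j],s[j],onz(i,M,ce[j:j+1],.027),np.median(C[l==j],0),np.percentile(C[l==j][:,2],[2,98]))
    for nm,(u,v,z) in {'scene':{'beak':(200,272,0),'jar':(369,142,0),'hous':(330,222,.084)},'side':{'beak':(328,176,0),'hous':(294,184,.084)},'wrist':{'hous':(170,134,.084)}}[n].items():
        print(n,nm,onz(i,M,[(u,v)],z),C[v,u])
i,M=T('scene');p=cv2.imread('pics/scene0.png');a=cv2.resize(p[165:265,290:420],None,fx=5,fy=5,interpolation=cv2.INTER_CUBIC)
cv2.imwrite('pics/c1.png',a)
E
```

```text
scene ring 0.4925433397293091 0.30541378259658813 0.032117005437612534 [0.49109281 0.30737424 0.01395363] 0.7211052328230836
scene orange [385.68100358 190.4516129 ] [375 178  22  22 279] [[ 0.45070024 -0.12675269  0.027     ]] [ 0.44599914 -0.11968599  0.02822441] [0.00107453 0.05512478]
scene beak [[0.63003676 0.2891139  0.        ]] [0.60964709 0.29689275 0.03112531]
scene jar [[ 0.59842868 -0.27359333  0.        ]] [ 0.58796878 -0.2559632   0.0171123 ]
scene hous [[0.46491065 0.067091   0.084     ]] [0.46529647 0.06658591 0.0832    ]
side ring 0.4933713376522064 0.3022366464138031 0.042732611298561096 [0.4911542  0.30040551 0.01077214] 0.4721203619914409
side orange [299.03296703 238.98351648] [288 228  23  21 182] [[ 0.45427654 -0.1143901   0.027     ]] [ 0.44922835 -0.13751117  0.03770052] [0.02463883 0.05221883]
side beak [[6.29146666e-01 2.75867432e-01 5.55111512e-17]] [0.62522277 0.26265274 0.00540412]
side hous [[0.47751312 0.04016844 0.084     ]] [5.18886375e-01 2.39011569e-01 2.29095876e-06]
wrist orange [177.99638989 271.02166065] [165 260  27  28 277] [[ 0.44416369 -0.12424952  0.027     ]] [ 0.45184593 -0.11536336  0.04040148] [0.02719953 0.05280109]
wrist hous [[0.48593918 0.0526189  0.084     ]] [0.48027181 0.05169284 0.07217851]
```

View pics/c1.png

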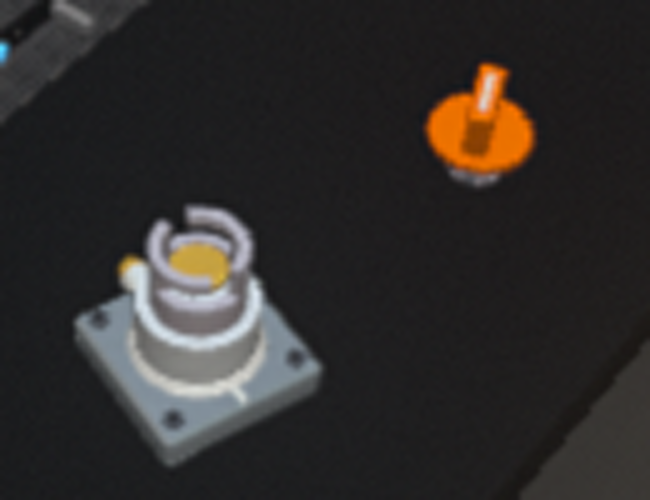

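The crop shows the collar's rim around crop (200,260), the stub up-left at (130,270) and the base line at (238,392), which is the −x side. The cap's bar points up at (488,90). I'll look at each from above with the wrist camera, starting with the cap.

Call:
{"api": "arm_command", "payload": {"moves": [{"tx": -0.15, "ty": -0.22, "tz": 0.025}, {"tx": -0.15, "ty": -0.22, "tz": 0.025}, {"tx": -0.15, "ty": -0.22, "tz": 0.025}, {"tx": -0.15, "ty": -0.22, "tz": 0.025}, {"tx": -0.15, "ty": -0.22, "tz": 0.025}]}}

```text
validation failed for argument at $.mo...
```

Call:
{"api": "arm_command", "payload": {"moves": [{"tx": 0}, {"tx": 0}]}}

```text
validation failed for argument at $.mo...
```

```bash
cat >> h.py <<'E'
def snap(f):
    o=robot.observe();p,d=robot.camera('wrist');cv2.imwrite(f'pics/{f}.png',p);np.savez(f,d=d,pos=o['tcp_pos'],rot=o['tcp_rot']);print(o['tcp_pos'],o['tcp_rot'],o['force']);return load(f)
def load(f):
    z=np.load(f+'.npz');i,M=T('wrist',dict(tcp_pos=z['pos'],tcp_rot=z['rot']));p=cv2.imread(f'pics/{f}.png');return i,M,p,z['d'],cloud(i,M,z['d'])
E
python3 -c "
from h import *
snap('w1')"
```

```text
[ 6.24641256e-01 -7.34982293e-05  2.38698695e-01] [-3.14039579e+00  1.55632210e-04  1.57069692e+00] [ 0.14126477 -1.24981797 -0.35923878]
```

Call:
{"api": "arm_command", "payload": {"moves": [{"tx": 0.22, "ty": 0.03}, {"tx": 0.22, "ty": 0.03}, {"tx": 0.22, "ty": 0.03}, {"tx": 0.22, "ty": 0.03}, {"tx": 0.22, "ty": 0.03}]}}

```text
validation failed for argument at $.mo...
```

Call:
{"api": "arm_command", "payload": {"moves": [{"tx": 0}, {"tx": 0}]}}

```text
validation failed for argument at $.mo...
```

```bash
python3 -c "
from h import *
snap('w2')
a=cv2.imread('pics/w1.png');b=cv2.imread('pics/w2.png');cv2.imwrite('pics/w12.png',np.hstack([a[:,120:520],b[:,120:520]]))"
```

```text
[ 6.24694138e-01 -4.50332951e-05  2.38814855e-01] [-3.14060820e+00  8.33480341e-05  1.57072037e+00] [-0.67264039  0.61183515  0.68457167]
```

View pics/w12.png

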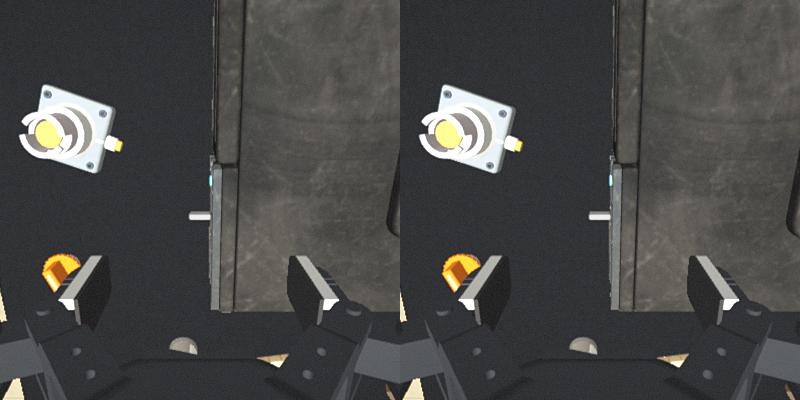

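Both halves show the unmoved start view, because the moves were refused. Every row probably needs all six numbers.

Call:
{"api": "arm_command", "payload": {"moves": [{"tx": -0.15, "ty": -0.22, "tz": 0.025, "ax": 0, "ay": 0, "az": 0}, {"tx": -0.15, "ty": -0.22, "tz": 0.025, "ax": 0, "ay": 0, "az": 0}, {"tx": -0.15, "ty": -0.22, "tz": 0.025, "ax": 0, "ay": 0, "az": 0}, {"tx": -0.15, "ty": -0.22, "tz": 0.025, "ax": 0, "ay": 0, "az": 0}, {"tx": -0.15, "ty": -0.22, "tz": 0.025, "ax": 0, "ay": 0, "az": 0}]}}

```text
clock: 0.75
tcp_pos: [0.4442, -0.1231, 0.2188]
tcp_rot: [-3.139, 0.001, 1.566]
force: [0.9, -0.3, 0.5]
grip_width: 0.0857
grip_force: 0.0
```

Call:
{"api": "arm_command", "payload": {"moves": [{"tx": 0, "ty": 0, "tz": 0, "ax": 0, "ay": 0, "az": 0}, {"tx": 0, "ty": 0, "tz": 0, "ax": 0, "ay": 0, "az": 0}]}}

```text
clock: 0.95
tcp_pos: [0.45, -0.1195, 0.2197]
tcp_rot: [3.14, -0.0, 1.571]
force: [0.3, 0.2, -0.3]
grip_width: 0.0851
grip_force: 0.0
```

```bash
python3 -c "
from h import *
snap('w1')"
```

```text
[ 0.45002151 -0.11952436  0.21973189] [ 3.14017725e+00 -2.22655167e-04  1.57088879e+00] [ 0.31777437  0.23373045 -0.26670744]
```

Call:
{"api": "arm_command", "payload": {"moves": [{"tx": 0.22, "ty": 0.03, "tz": 0, "ax": 0, "ay": 0, "az": 0}, {"tx": 0.22, "ty": 0.03, "tz": 0, "ax": 0, "ay": 0, "az": 0}, {"tx": 0.22, "ty": 0.03, "tz": 0, "ax": 0, "ay": 0, "az": 0}, {"tx": 0.22, "ty": 0.03, "tz": 0, "ax": 0, "ay": 0, "az": 0}, {"tx": 0.22, "ty": 0.03, "tz": 0, "ax": 0, "ay": 0, "az": 0}]}}

```text
clock: 1.5
tcp_pos: [0.4742, 0.0626, 0.2193]
tcp_rot: [3.141, -0.002, 1.58]
force: [-0.8, -0.4, 1.0]
grip_width: 0.0852
grip_force: 0.0
```

Call:
{"api": "arm_command", "payload": {"moves": [{"tx": 0, "ty": 0, "tz": 0, "ax": 0, "ay": 0, "az": 0}, {"tx": 0, "ty": 0, "tz": 0, "ax": 0, "ay": 0, "az": 0}]}}

```text
clock: 1.7
tcp_pos: [0.4734, 0.0556, 0.2191]
tcp_rot: [-3.141, 0.0, 1.57]
force: [0.5, -1.0, -0.5]
grip_width: 0.0852
grip_force: 0.0
```

```bash
python3 -c "
from h import *
snap('w2')
a=cv2.imread('pics/w1.png');b=cv2.imread('pics/w2.png');cv2.imwrite('pics/w12.png',np.hstack([a[:,120:520],b[:,120:520]]))"
```

```text
[0.47336265 0.05557598 0.21913553] [-3.14136925e+00  3.86878061e-04  1.57041190e+00] [ 0.51117168 -0.99072492 -0.45409887]
```

View pics/w12.png

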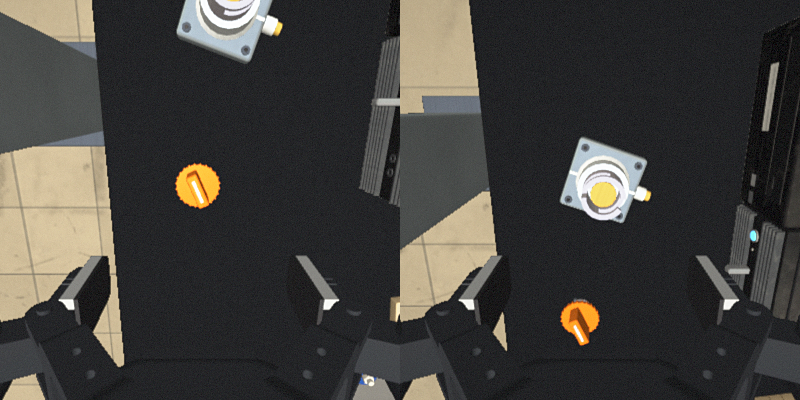

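Left: the cap at full-frame (317,186), with the white bar line running down-right. Right: the housing at about (322,185), base lightly rotated, with the stub at (363,195).

```bash
python3 - <<'E'
from h import *
big=lambda m:max(cv2.findContours(m.astype(np.uint8),cv2.RETR_EXTERNAL,cv2.CHAIN_APPROX_NONE)[0],key=cv2.contourArea)[:,0]
i,M,p,d,C=load('w1');hsv=cv2.cvtColor(p,cv2.COLOR_BGR2HSV)
m=((hsv[...,0]<25)&(hsv[...,1]>150)&(hsv[...,2]>100));m[:,:280]=0;m[:140]=0;m[240:]=0;m[:,360:]=0
c=big(m);P=onz(i,M,c,.0265)[:,:2];e=cv2.fitEllipse(P.astype(np.float32)*1000);print('cap flange',e)
f=np.zeros(m.shape,np.uint8);cv2.fillPoly(f,[c],1)
w=(f>0)&(hsv[...,1]<110)&(hsv[...,2]>180);v,u=np.nonzero(w);P=onz(i,M,np.c_[u,v],.053)[:,:2];
vx=cv2.fitLine(P.astype(np.float32),cv2.DIST_L2,0,.01,.01).ravel();print('line',len(u),P.mean(0),(P.min(0)+P.max(0))/2,np.degrees(np.arctan2(vx[1],vx[0])))
z=C[...,2];s=(f>0)&(z>.048);print('bar depth',s.sum(),cv2.minAreaRect((C[s][:,:2]*1000).astype(np.float32)),np.median(z[s]))
i,M,p,d,C=load('w2');z=C[...,2];hsv=cv2.cvtColor(p,cv2.COLOR_BGR2HSV)
box=np.zeros(z.shape,bool);box[120:240,260:390]=1
s=box&(z>.079)&(z<.09);print('rim n',s.sum(),np.median(z[s]),cv2.minEnclosingCircle((C[s][:,:2]*1000).astype(np.float32)),cv2.fitEllipse((C[s][:,:2]*1000).astype(np.float32)))
s=box&(z>.014)&(z<.026);print('base',np.median(z[s]),cv2.minAreaRect((C[s][:,:2]*1000).astype(np.float32)))
# silhouette of base by colour at z=.02
m=box&(hsv[...,2]>90)
v,u=np.nonzero(box&(hsv[...,0]>15)&(hsv[...,0]<35)&(hsv[...,1]>120)&(hsv[...,2]>150)&(np.arange(640)>355));print('tip px',u.mean(),v.mean(),onz(i,M,[(u.mean(),v.mean())],.012),np.median(C[v,u],0))
# rim bright mask at z=.084
np.save('rim.npy',C[box&(z>.079)&(z<.09)])
a=cv2.resize(p[130:235,265:380],None,fx=5,fy=5,interpolation=cv2.INTER_CUBIC);cv2.imwrite('pics/c2.png',a)
E
```

```text
cap flange ((449.3191833496094, -125.82135772705078), (48.676631927490234, 50.103668212890625), 17.57174301147461)
line 97 [ 0.44919533 -0.12567638] [ 0.44901376 -0.12614838] -66.54457
bar depth 406 ((445.5090637207031, -94.72127532958984), (19.898910522460938, 99.31889343261719), 6.753365516662598) 0.05275670099996141
rim n 633 0.0838541002712212 ((478.1488037109375, 51.28537368774414), 21.434253692626953) ((477.8361511230469, 51.79627227783203), (37.61393737792969, 37.90325927734375), 179.388427734375)
base 0.019798169543312816 ((486.45166015625, 48.41664123535156), (79.97815704345703, 97.87665557861328), 71.05501556396484)
tip px 367.4390243902439 195.78048780487805 [[0.5309926 0.0334109 0.012    ]] [0.53038676 0.03441971 0.01484945]
```

View pics/c2.png

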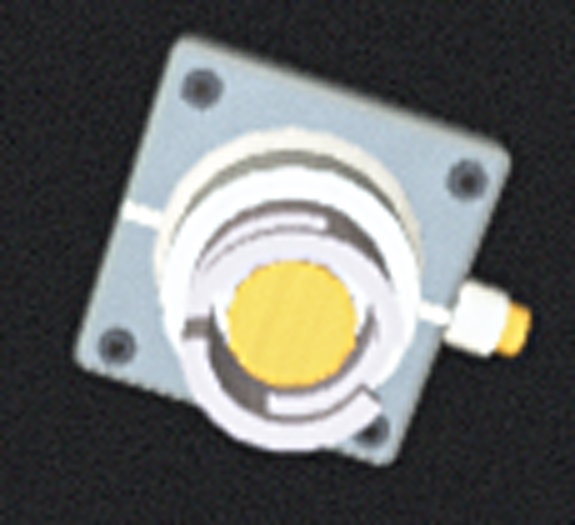

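The crop shows the base rotated a little clockwise, with base lines at (140,213) and (432,315). The notches are at left (195,325) and right (375,350). The housing is at about (0.478, 0.0515) with yaw about −18.9°. Next, the ring.

Call:
{"api": "arm_command", "payload": {"moves": [{"tx": 0.31, "ty": 0.022, "tz": 0, "ax": 0, "ay": 0, "az": 0}, {"tx": 0.31, "ty": 0.022, "tz": 0, "ax": 0, "ay": 0, "az": 0}, {"tx": 0.31, "ty": 0.022, "tz": 0, "ax": 0, "ay": 0, "az": 0}, {"tx": 0.31, "ty": 0.022, "tz": 0, "ax": 0, "ay": 0, "az": 0}, {"tx": 0.31, "ty": 0.022, "tz": 0, "ax": 0, "ay": 0, "az": 0}]}}

```text
clock: 2.25
tcp_pos: [0.4913, 0.3049, 0.2194]
tcp_rot: [3.141, 0.0, 1.568]
force: [1.4, -0.1, 0.9]
grip_width: 0.0855
grip_force: 0.0
```

Call:
{"api": "arm_command", "payload": {"moves": [{"tx": 0, "ty": 0, "tz": 0, "ax": 0, "ay": 0, "az": 0}, {"tx": 0, "ty": 0, "tz": 0, "ax": 0, "ay": 0, "az": 0}, {"tx": 0, "ty": 0, "tz": 0, "ax": 0, "ay": 0, "az": 0}]}}

```text
clock: 2.55
tcp_pos: [0.4913, 0.3021, 0.2191]
tcp_rot: [3.142, 0.001, 1.568]
force: [-0.2, -0.1, -0.3]
grip_width: 0.0858
grip_force: 0.0
```

```bash
cat > ring.py <<'E'
from h import *
import sys
i,M,p,d,C=snap(sys.argv[1]);hsv=cv2.cvtColor(p,cv2.COLOR_BGR2HSV)
m=((hsv[...,2]>140)&(hsv[...,1]<60)).astype(np.uint8)
cs,h=cv2.findContours(m,cv2.RETR_CCOMP,cv2.CHAIN_APPROX_NONE)
for k,c in enumerate(cs):
    if h[0][k][3]<0 and cv2.contourArea(c)>800:
        P=onz(i,M,c[:,0],.014)[:,:2]*1000;print(c[:,0].mean(0),cv2.minEnclosingCircle(P.astype(np.float32)))
        if h[0][k][2]>=0 : 
            q=cs[h[0][k][2]]
            if len(q)>20:print(' hole',cv2.minEnclosingCircle((onz(i,M,q[:,0],.014)[:,:2]*1000).astype(np.float32)))
        mm=np.zeros(m.shape,np.uint8);cv2.drawContours(mm,[c],-1,1,-1);s=(mm>0)&(abs(C[...,2]-.014)<.003)
        if s.sum()>50:print(' depth',s.sum(),cv2.minEnclosingCircle((C[s][:,:2]*1000).astype(np.float32)))
E
python3 ring.py w3
```

```text
[0.49129898 0.3020949  0.21914461] [3.14154873e+00 1.18406512e-03 1.56829988e+00] [-0.20986794 -0.0548038  -0.34537252]
[312.27878788 340.63636364] ((482.9952697753906, 72.59793853759766), 44.631813049316406)
 depth 129 ((482.0368957519531, 69.49837493896484), 43.42384338378906)
[451.98404255 196.00531915] ((646.7515869140625, 280.47381591796875), 47.15397262573242)
 depth 177 ((630.6261596679688, 288.70379638671875), 24.97838592529297)
[536.44936709 194.70253165] ((743.563720703125, 277.12689208984375), 45.75621032714844)
 depth 834 ((747.5902099609375, 279.151611328125), 44.93754959106445)
[318.85234899 173.65771812] ((492.6531982421875, 305.94964599609375), 30.929134368896484)
 hole ((492.1777038574219, 306.8503112792969), 23.254716873168945)
 depth 813 ((492.3167419433594, 305.0977783203125), 29.723730087280273)
[448.50555556  79.67777778] ((625.2654418945312, 408.8752746582031), 34.63230514526367)
 depth 1281 ((623.8836059570312, 407.94500732421875), 33.81596755981445)
[ 78.99357477 149.63259346] ((237.06842041015625, 271.5888977050781), 234.04708862304688)
```

Call:
{"api": "arm_command", "payload": {"moves": [{"tx": 0.005, "ty": 0.001, "tz": 0.06, "ax": 0, "ay": 0, "az": 0}, {"tx": 0.005, "ty": 0.001, "tz": 0.12, "ax": 0, "ay": 0, "az": 0}, {"tx": 0.005, "ty": 0.001, "tz": 0.18, "ax": 0, "ay": 0, "az": 0}, {"tx": 0.005, "ty": 0.001, "tz": 0.23, "ax": 0, "ay": 0, "az": 0}, {"tx": 0.005, "ty": 0.001, "tz": 0.23, "ax": 0, "ay": 0, "az": 0}]}}

```text
clock: 3.1
tcp_pos: [0.4889, 0.3039, 0.0308]
tcp_rot: [-3.135, 0.006, 1.568]
force: [-0.6, -0.7, 0.1]
grip_width: 0.0852
grip_force: 0.0
```

Call:
{"api": "arm_command", "payload": {"moves": [{"tx": 0, "ty": 0, "tz": 0.02, "ax": 0, "ay": 0, "az": 0}, {"tx": 0, "ty": 0, "tz": 0.034, "ax": 0, "ay": 0, "az": 0}, {"tx": 0, "ty": 0, "tz": 0.034, "ax": 0, "ay": 0, "az": 0}, {"tx": 0, "ty": 0, "tz": 0.034, "ax": 0, "ay": 0, "az": 0}]}}

```text
clock: 3.5
tcp_pos: [0.4921, 0.308, 0.0094]
tcp_rot: [3.14, -0.001, 1.57]
force: [0.2, -0.2, -0.6]
grip_width: 0.0853
grip_force: 0.0
```

Call:
{"api": "arm_command", "payload": {"moves": [{"tx": 0, "ty": 0, "tz": 0, "ax": 0, "ay": 0, "az": 0}, {"tx": 0, "ty": 0, "tz": 0, "ax": 0, "ay": 0, "az": 0}, {"tx": 0, "ty": 0, "tz": 0, "ax": 0, "ay": 0, "az": 0}, {"tx": 0, "ty": 0, "tz": 0, "ax": 0, "ay": 0, "az": 0}, {"tx": 0, "ty": 0, "tz": 0, "ax": 0, "ay": 0, "az": 0}], "grip": 0.5, "grip_force": 30}}

```text
clock: 4.0
tcp_pos: [0.492, 0.3083, 0.0096]
tcp_rot: [3.14, -0.001, 1.57]
force: [-1.9, -0.5, 10.4]
grip_width: 0.0585
grip_force: 29.7
```

Call:
{"api": "arm_command", "payload": {"moves": [{"tx": 0, "ty": 0, "tz": -0.05, "ax": 0, "ay": 0, "az": 0}, {"tx": 0, "ty": 0, "tz": -0.1, "ax": 0, "ay": 0, "az": 0}, {"tx": 0, "ty": 0, "tz": -0.15, "ax": 0, "ay": 0, "az": 0}, {"tx": 0, "ty": 0, "tz": -0.175, "ax": 0, "ay": 0, "az": 0}, {"tx": -0.05, "ty": 0, "tz": -0.175, "ax": 0, "ay": 0, "az": 0}]}}

```text
clock: 4.5
tcp_pos: [0.4924, 0.2747, 0.1524]
tcp_rot: [3.135, -0.008, 1.578]
force: [1.2, -0.8, -0.5]
grip_width: 0.0586
grip_force: 32.4
```

Call:
{"api": "arm_command", "payload": {"moves": [{"tx": -0.26, "ty": -0.017, "tz": 0, "ax": 0, "ay": 0, "az": 0}, {"tx": -0.26, "ty": -0.017, "tz": 0, "ax": 0, "ay": 0, "az": 0}, {"tx": -0.26, "ty": -0.017, "tz": 0, "ax": 0, "ay": 0, "az": 0}, {"tx": -0.26, "ty": -0.017, "tz": 0, "ax": 0, "ay": 0, "az": 0}, {"tx": -0.268, "ty": -0.017, "tz": 0, "ax": 0, "ay": 0, "az": 0}]}}

```text
clock: 5.0
tcp_pos: [0.4769, 0.0476, 0.1485]
tcp_rot: [-3.141, 0.002, 1.564]
force: [-0.1, -0.2, 0.0]
grip_width: 0.0585
grip_force: 32.4
```

Call:
{"api": "arm_command", "payload": {"moves": [{"tx": 0, "ty": 0, "tz": 0, "ax": 0, "ay": 0, "az": 0}, {"tx": 0, "ty": 0, "tz": 0, "ax": 0, "ay": 0, "az": 0}, {"tx": 0, "ty": 0, "tz": 0, "ax": 0, "ay": 0, "az": 0}]}}

```text
clock: 5.3
tcp_pos: [0.478, 0.0552, 0.1483]
tcp_rot: [3.141, -0.001, 1.573]
force: [-0.4, 1.1, -0.7]
grip_width: 0.0589
grip_force: 32.4
```

```bash
python3 - <<'E'
from h import *
i,M,p,d,C=snap('w4');print(robot.observe()['grip_width'])
cv2.imwrite('pics/c4.png',p[120:400,120:520])
E
```

```text
[0.47798334 0.05520302 0.1483443 ] [ 3.14106206e+00 -7.67167996e-04  1.57280862e+00] [-0.38507904  1.1438855  -0.6693432 ]
0.05853245844902034
```

View pics/c4.png

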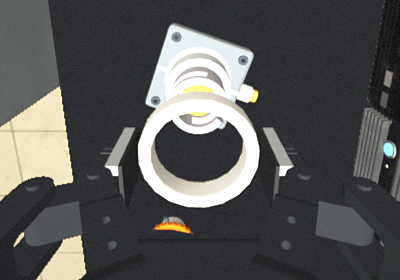

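The ring hangs level between the pads, its hole centred at about (200,150) in the crop, with the housing behind it. Next, the ring's position in the hand from depth and the outer contour.

```bash
python3 - <<'E'
from h import *
i,M,p,d,C=load('w4');t=np.load('w4.npz')['pos']
D=C-t;r=np.hypot(D[...,0],D[...,1])
s=(r<.034)&(D[...,2]>-.012)&(D[...,2]<.02);print(s.sum(),np.percentile(D[s][:,2],[5,25,50,75,95]))
zt=np.percentile(D[s][:,2],75)
s=(r<.033)&(abs(D[...,2]-zt)<.003);Q=D[s];print(zt,cv2.minEnclosingCircle((Q[:,:2]*1000).astype(np.float32)))
A=np.c_[Q[:,:2],np.ones(len(Q))];print('tilt',np.linalg.lstsq(A,Q[:,2],rcond=None)[0])
hsv=cv2.cvtColor(p,cv2.COLOR_BGR2HSV);v,u=np.nonzero(s);
m=(s*255).astype(np.uint8);m=cv2.morphologyEx(m,cv2.MORPH_CLOSE,np.ones((3,3)))
cs,h=cv2.findContours(m,cv2.RETR_CCOMP,cv2.CHAIN_APPROX_NONE)
for k,c in enumerate(cs):
    if len(c)>100:
        P=((onz(i,M,c[:,0],t[2]+zt)-t)[:,:2]*1000).astype(np.float32);print(len(c),h[0][k],cv2.fitEllipse(P))
E
```

```text
7153 [-0.00659053  0.00073688  0.00362386  0.0043817   0.01449288]
0.004381699533070604 ((-0.01379505917429924, 0.36724549531936646), 32.8565673828125)
tilt [0.00055175 0.00135883 0.00381914]
389 [-1 -1  1 -1] ((-0.006609886884689331, -1.7665629386901855), (58.53813171386719, 61.050758361816406), 90.4903335571289)
263 [-1 -1 -1  0] ((-0.08013565838336945, -1.411242961883545), (45.48577880859375, 45.971229553222656), 83.43805694580078)
```

Call:
{"api": "arm_command", "payload": {"moves": [{"tx": -0.0026, "ty": 0, "tz": 0.03, "ax": 0, "ay": 0, "az": 0}, {"tx": -0.0026, "ty": 0, "tz": 0.055, "ax": 0, "ay": 0, "az": 0}, {"tx": -0.0026, "ty": 0, "tz": 0.055, "ax": 0, "ay": 0, "az": 0}, {"tx": -0.0026, "ty": 0, "tz": 0.055, "ax": 0, "ay": 0, "az": 0}]}}

```text
clock: 5.75
tcp_pos: [0.4777, 0.0524, 0.1043]
tcp_rot: [-3.141, -0.0, 1.572]
force: [-0.6, 0.0, -0.8]
grip_width: 0.0584
grip_force: 32.6
```

Call:
{"api": "arm_command", "payload": {"moves": [{"tx": 0, "ty": 0, "tz": 0.01, "ax": 0, "ay": 0, "az": 0}, {"tx": 0, "ty": 0, "tz": 0.02, "ax": 0, "ay": 0, "az": 0}, {"tx": 0, "ty": 0, "tz": 0.02, "ax": 0, "ay": 0, "az": 0}]}}

```text
clock: 6.05
tcp_pos: [0.4776, 0.0519, 0.0875]
tcp_rot: [-3.141, -0.0, 1.571]
force: [-0.1, 2.1, -1.9]
grip_width: 0.0586
grip_force: 32.5
```

Call:
{"api": "arm_command", "payload": {"moves": [{"tx": 0.001, "ty": 0, "tz": 0.01, "ax": 0, "ay": 0, "az": 0}, {"tx": 0.001, "ty": 0, "tz": 0.02, "ax": 0, "ay": 0, "az": 0}, {"tx": 0.001, "ty": 0, "tz": 0.03, "ax": 0, "ay": 0, "az": 0}, {"tx": 0.001, "ty": 0, "tz": 0.03, "ax": 0, "ay": 0, "az": 0}, {"tx": 0.001, "ty": 0, "tz": 0.03, "ax": 0, "ay": 0, "az": 0}]}}

```text
clock: 6.55
tcp_pos: [0.4776, 0.0522, 0.0638]
tcp_rot: [-3.141, 0.0, 1.571]
force: [-0.0, -0.4, 0.1]
grip_width: 0.0583
grip_force: 32.6
```

Call:
{"api": "arm_command", "payload": {"moves": [{"tx": 0, "ty": 0, "tz": 0.004, "ax": 0, "ay": 0, "az": 0}, {"tx": 0, "ty": 0, "tz": 0.006, "ax": 0, "ay": 0, "az": 0}, {"tx": 0, "ty": 0, "tz": 0.006, "ax": 0, "ay": 0, "az": 0}, {"tx": 0, "ty": 0, "tz": 0.006, "ax": 0, "ay": 0, "az": 0}]}}

```text
clock: 6.95
tcp_pos: [0.478, 0.0522, 0.0597]
tcp_rot: [3.141, 0.0, 1.571]
force: [-1.2, -0.5, 4.5]
grip_width: 0.0585
grip_force: 33.0
```

Contact came at the expected height. I'll press a little harder, then release.

Call:
{"api": "arm_command", "payload": {"moves": [{"tx": 0, "ty": 0, "tz": 0.003, "ax": 0, "ay": 0, "az": 0}, {"tx": 0, "ty": 0, "tz": 0.003, "ax": 0, "ay": 0, "az": 0}, {"tx": 0, "ty": 0, "tz": 0.003, "ax": 0, "ay": 0, "az": 0}, {"tx": 0, "ty": 0, "tz": 0.003, "ax": 0, "ay": 0, "az": 0}]}}

```text
clock: 7.35
tcp_pos: [0.4781, 0.0524, 0.0583]
tcp_rot: [3.14, -0.0, 1.57]
force: [-6.3, -0.2, 22.7]
grip_width: 0.0583
grip_force: 37.5
```

Call:
{"api": "arm_command", "payload": {"moves": [{"tx": 0, "ty": 0, "tz": -0.001, "ax": 0, "ay": 0, "az": 0}, {"tx": 0, "ty": 0, "tz": -0.001, "ax": 0, "ay": 0, "az": 0}, {"tx": 0, "ty": 0, "tz": -0.001, "ax": 0, "ay": 0, "az": 0}, {"tx": 0, "ty": 0, "tz": -0.001, "ax": 0, "ay": 0, "az": 0}, {"tx": 0, "ty": 0, "tz": -0.001, "ax": 0, "ay": 0, "az": 0}], "grip": 1}}

```text
clock: 7.85
tcp_pos: [0.4777, 0.0523, 0.0575]
tcp_rot: [-3.141, 0.0, 1.571]
force: [0.3, -0.1, -0.3]
grip_width: 0.0856
grip_force: 0.0
```

Call:
{"api": "arm_command", "payload": {"moves": [{"tx": 0, "ty": 0, "tz": -0.03, "ax": 0, "ay": 0, "az": 0}, {"tx": 0, "ty": 0, "tz": -0.08, "ax": 0, "ay": 0, "az": 0}, {"tx": 0, "ty": 0, "tz": -0.14, "ax": 0, "ay": 0, "az": 0}, {"tx": 0, "ty": 0, "tz": -0.2, "ax": 0, "ay": 0, "az": 0}, {"tx": 0, "ty": 0, "tz": -0.2, "ax": 0, "ay": 0, "az": 0}]}}

```text
clock: 8.35
tcp_pos: [0.4811, 0.053, 0.2237]
tcp_rot: [3.131, -0.002, 1.571]
force: [0.4, 0.8, -0.1]
grip_width: 0.0852
grip_force: 0.0
```

Call:
{"api": "arm_command", "payload": {"moves": [{"tx": 0, "ty": 0, "tz": 0, "ax": 0, "ay": 0, "az": 0}, {"tx": 0, "ty": 0, "tz": 0, "ax": 0, "ay": 0, "az": 0}]}}

```text
clock: 8.55
tcp_pos: [0.4771, 0.0521, 0.2167]
tcp_rot: [-3.14, 0.0, 1.571]
force: [-0.3, 0.1, -0.3]
grip_width: 0.0855
grip_force: 0.0
```

```bash
python3 - <<'E'
from h import *
i,M,p,d,C=snap('w5');o=robot.observe();print(o['joints'],o['grip_width'])
z=C[...,2];box=np.zeros(z.shape,bool);box[120:260,240:390]=1
for a,b in((.060,.068),(.081,.088)):
    s=box&(z>a)&(z<b);print(s.sum(),np.median(z[s]),cv2.minEnclosingCircle((C[s][:,:2]*1000).astype(np.float32)))
    A=np.c_[C[s][:,:2]-C[s][:,:2].mean(0),np.ones(s.sum())];print(np.linalg.lstsq(A,z[s],rcond=None)[0])
E
```

```text
[0.47706359 0.05210323 0.2167369 ] [-3.13990126e+00  3.92608081e-04  1.57065093e+00] [-0.33658335  0.1372516  -0.32164141]
[-0.12254123  0.23135462 -0.117295    1.93742375  0.03229938  0.97710273
 -0.25490793] 0.08564824666076734
1262 0.06382112230501899 ((478.153564453125, 49.17980194091797), 29.922016143798828)
[-0.00241078 -0.0095489   0.06410445]
608 0.0838687918776096 ((478.0484924316406, 51.130001068115234), 21.450681686401367)
[0.0078124  0.00070802 0.08379237]
```

The ring is seated level, its top at 64 mm. Now the cap.

Call:
{"api": "arm_command", "payload": {"moves": [{"tx": -0.06, "ty": -0.01, "tz": 0, "ax": 0, "ay": 0, "az": -0.15}, {"tx": -0.12, "ty": -0.02, "tz": 0, "ax": 0, "ay": 0, "az": -0.3}, {"tx": -0.18, "ty": -0.03, "tz": 0, "ax": 0, "ay": 0, "az": -0.45}, {"tx": -0.222, "ty": -0.035, "tz": 0, "ax": 0, "ay": 0, "az": -0.522}, {"tx": -0.222, "ty": -0.035, "tz": 0, "ax": 0, "ay": 0, "az": -0.522}]}}

```text
clock: 9.1
tcp_pos: [0.4478, -0.1307, 0.2163]
tcp_rot: [-3.138, 0.0, 1.975]
force: [0.2, 0.1, 0.5]
grip_width: 0.0854
grip_force: 0.0
```

Call:
{"api": "arm_command", "payload": {"moves": [{"tx": 0, "ty": 0, "tz": 0.06, "ax": 0, "ay": 0, "az": 0}, {"tx": 0, "ty": 0, "tz": 0.1, "ax": 0, "ay": 0, "az": 0}, {"tx": 0, "ty": 0, "tz": 0.1, "ax": 0, "ay": 0, "az": 0}, {"tx": 0, "ty": 0, "tz": 0.1, "ax": 0, "ay": 0, "az": 0}]}}

```text
clock: 9.5
tcp_pos: [0.4493, -0.1247, 0.1374]
tcp_rot: [-3.14, -0.002, 1.981]
force: [0.4, 0.3, 0.2]
grip_width: 0.0858
grip_force: 0.0
```

```bash
python3 - <<'E'
from h import *
i,M,p,d,C=snap('w6');t=np.load('w6.npz');hsv=cv2.cvtColor(p,cv2.COLOR_BGR2HSV)
z=C[...,2];r=np.hypot(C[...,0]-.449,C[...,1]+.126)
s=(r<.03)&(z>.05)&(z<.058);s2=(r<.03)&(z>.023)&(z<.031)
print(s.sum(),cv2.minAreaRect((C[s][:,:2]*1000).astype(np.float32)));print(s2.sum(),cv2.minEnclosingCircle((C[s2][:,:2]*1000).astype(np.float32)))
w=(r<.03)&(hsv[...,1]<110)&(hsv[...,2]>180)&(z>.045);v,u=np.nonzero(w);P=onz(i,M,np.c_[u,v],.053)[:,:2]
vx=cv2.fitLine(P.astype(np.float32),cv2.DIST_L2,0,.01,.01).ravel();print(len(u),P.mean(0),np.degrees(np.arctan2(vx[1],vx[0])))
g=R.from_euler('xyz',t['rot']).as_matrix()
print('tool yaw',np.degrees(t['rot'][2]),'offset tool',(np.r_[P.mean(0),0]-t['pos'])@g)
E
```

```text
[ 0.44934914 -0.1246951   0.13736218] [-3.13951153e+00 -1.61182181e-03  1.98104030e+00] [0.39766371 0.30272299 0.1683242 ]
672 ((449.0086975097656, -125.61360168457031), (11.42041015625, 35.835792541503906), 23.955963134765625)
1760 ((449.5361633300781, -125.7977523803711), 24.981361389160156)
182 [ 0.44896765 -0.1256775 ] -66.368774
tool yaw 113.50524805444194 offset tool [-0.00097014 -0.00045578  0.13736204]
```

Call:
{"api": "arm_command", "payload": {"moves": [{"tx": -0.001, "ty": 0, "tz": 0.05, "ax": 0, "ay": 0, "az": 0}, {"tx": -0.001, "ty": 0, "tz": 0.1, "ax": 0, "ay": 0, "az": 0}, {"tx": -0.001, "ty": 0, "tz": 0.125, "ax": 0, "ay": 0, "az": 0}, {"tx": -0.001, "ty": 0, "tz": 0.125, "ax": 0, "ay": 0, "az": 0}, {"tx": -0.001, "ty": 0, "tz": 0.125, "ax": 0, "ay": 0, "az": 0}]}}

```text
clock: 10.05
tcp_pos: [0.4513, -0.1261, 0.0391]
tcp_rot: [3.14, 0.001, 1.981]
force: [0.8, -1.0, 1.4]
grip_width: 0.0853
grip_force: 0.0
```

Call:
{"api": "arm_command", "payload": {"moves": [{"tx": 0, "ty": 0, "tz": 0, "ax": 0, "ay": 0, "az": 0}, {"tx": 0, "ty": 0, "tz": 0, "ax": 0, "ay": 0, "az": 0}, {"tx": 0, "ty": 0, "tz": 0, "ax": 0, "ay": 0, "az": 0}, {"tx": 0, "ty": 0, "tz": 0, "ax": 0, "ay": 0, "az": 0}, {"tx": 0, "ty": 0, "tz": 0, "ax": 0, "ay": 0, "az": 0}], "grip": 0, "grip_force": 70}}

```text
clock: 10.55
tcp_pos: [0.4502, -0.1261, 0.038]
tcp_rot: [3.141, 0.0, 1.981]
force: [0.5, 0.0, 1.0]
grip_width: 0.0125
grip_force: 1.2
```

Call:
{"api": "arm_command", "payload": {"moves": [{"tx": 0, "ty": 0, "tz": 0, "ax": 0, "ay": 0, "az": 0}, {"tx": 0, "ty": 0, "tz": 0, "ax": 0, "ay": 0, "az": 0}, {"tx": 0, "ty": 0, "tz": 0, "ax": 0, "ay": 0, "az": 0}, {"tx": 0, "ty": 0, "tz": 0, "ax": 0, "ay": 0, "az": 0}, {"tx": 0, "ty": 0, "tz": 0, "ax": 0, "ay": 0, "az": 0}]}}

```text
clock: 11.05
tcp_pos: [0.4502, -0.1261, 0.038]
tcp_rot: [3.141, 0.0, 1.981]
force: [-1.0, -0.4, 5.7]
grip_width: 0.0105
grip_force: 68.3
```

Call:
{"api": "arm_command", "payload": {"moves": [{"tx": 0, "ty": 0, "tz": -0.05, "ax": 0, "ay": 0, "az": 0}, {"tx": 0, "ty": 0, "tz": -0.1, "ax": 0, "ay": 0, "az": 0}, {"tx": 0, "ty": 0, "tz": -0.152, "ax": 0, "ay": 0, "az": 0}, {"tx": 0, "ty": 0, "tz": -0.152, "ax": 0, "ay": 0, "az": 0}, {"tx": 0, "ty": 0, "tz": -0.152, "ax": 0, "ay": 0, "az": 0}]}}

```text
clock: 11.55
tcp_pos: [0.4504, -0.1261, 0.1598]
tcp_rot: [3.14, 0.001, 1.981]
force: [-0.7, 1.0, -1.2]
grip_width: 0.0106
grip_force: 68.6
```

Call:
{"api": "arm_command", "payload": {"moves": [{"tx": 0.04, "ty": 0.025, "tz": 0, "ax": 0, "ay": 0, "az": -0.18}, {"tx": 0.08, "ty": 0.05, "tz": 0, "ax": 0, "ay": 0, "az": -0.36}, {"tx": 0.12, "ty": 0.075, "tz": 0, "ax": 0, "ay": 0, "az": -0.54}, {"tx": 0.16, "ty": 0.1, "tz": 0, "ax": 0, "ay": 0, "az": -0.72}, {"tx": 0.188, "ty": 0.121, "tz": 0, "ax": 0, "ay": 0, "az": -0.9}]}}

```text
clock: 12.05
tcp_pos: [0.4776, 0.053, 0.1575]
tcp_rot: [-3.141, -0.003, 2.695]
force: [0.1, -0.8, 0.1]
grip_width: 0.011
grip_force: 68.6
```

Call:
{"api": "arm_command", "payload": {"moves": [{"tx": 0, "ty": 0, "tz": 0, "ax": 0, "ay": 0, "az": -0.158}, {"tx": 0, "ty": 0, "tz": 0, "ax": 0, "ay": 0, "az": -0.158}, {"tx": 0, "ty": 0, "tz": 0, "ax": 0, "ay": 0, "az": -0.158}, {"tx": 0, "ty": 0, "tz": 0, "ax": 0, "ay": 0, "az": -0.158}]}}

```text
clock: 12.45
tcp_pos: [0.4784, 0.0495, 0.1586]
tcp_rot: [-3.141, -0.001, 2.807]
force: [0.0, 0.8, -1.6]
grip_width: 0.0107
grip_force: 68.6
```

```bash
python3 - <<'E'
from h import *
i,M,p,d,C=snap('w7');o=robot.observe();t=np.load('w7.npz');print(np.degrees(t['rot']),o['joints'],o['grip_width'])
g=R.from_euler('xyz',t['rot']).as_matrix();print('err tool to housing',(np.array([.4788,.0509,0])-t['pos'])@g/.8)
D=(C-t['pos'])@g   # tool coords
r=np.hypot(D[...,0],D[...,1]);s=(r<.03)&(abs(D[...,2]-.011)<.003)
print('flange',s.sum(),cv2.minEnclosingCircle((D[s][:,:2]*1000).astype(np.float32)),np.linalg.lstsq(np.c_[D[s][:,:2],np.ones(s.sum())],D[s][:,2],rcond=None)[0])
cv2.imwrite('pics/c7.png',p[100:400,120:520])
E
```

```text
[0.47843075 0.04951942 0.15856442] [-3.14069092e+00 -1.23907271e-03  2.80732249e+00] [ 0.02248996  0.80811491 -1.59270397]
[-1.79948335e+02 -7.09936365e-02  1.60847731e+02] [ 0.03608945  0.31865157 -0.31167475  1.99497087  0.12868592  0.84755382
  0.89080181] 0.010520416798536115
err tool to housing [-1.15431758e-04  1.96036929e-03  1.98203853e-01]
flange 2220 ((1.0125714540481567, 0.009800843894481659), 24.869548797607422) [0.00873406 0.00152382 0.01115525]
```

View pics/c7.png

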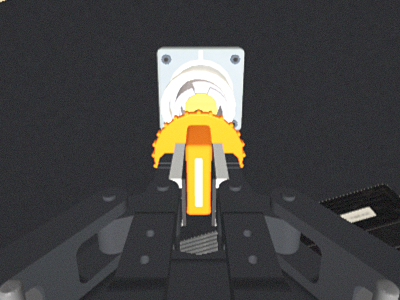

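The picture shows the base square to the image at crop (200,80), with a lower line pointing at the notch. The cap bar is in line with it at (200,180). Now descending.

Call:
{"api": "arm_command", "payload": {"moves": [{"tx": 0, "ty": 0.002, "tz": 0.015, "ax": 0, "ay": 0, "az": 0}, {"tx": 0, "ty": 0.002, "tz": 0.03, "ax": 0, "ay": 0, "az": 0}, {"tx": 0, "ty": 0.002, "tz": 0.04, "ax": 0, "ay": 0, "az": 0}, {"tx": 0, "ty": 0.002, "tz": 0.04, "ax": 0, "ay": 0, "az": 0}, {"tx": 0, "ty": 0.002, "tz": 0.04, "ax": 0, "ay": 0, "az": 0}]}}

```text
clock: 13.0
tcp_pos: [0.4793, 0.052, 0.127]
tcp_rot: [-3.141, -0.001, 2.812]
force: [-0.1, -0.5, -1.2]
grip_width: 0.0103
grip_force: 68.6
```

Call:
{"api": "arm_command", "payload": {"moves": [{"tx": 0, "ty": 0, "tz": 0.005, "ax": 0, "ay": 0, "az": 0}, {"tx": 0, "ty": 0, "tz": 0.01, "ax": 0, "ay": 0, "az": 0}, {"tx": 0, "ty": 0, "tz": 0.01, "ax": 0, "ay": 0, "az": 0}, {"tx": 0, "ty": 0, "tz": 0.01, "ax": 0, "ay": 0, "az": 0}]}}

```text
clock: 13.4
tcp_pos: [0.4795, 0.052, 0.1193]
tcp_rot: [-3.142, 0.0, 2.812]
force: [1.1, -0.0, -1.2]
grip_width: 0.0106
grip_force: 68.6
```

Call:
{"api": "arm_command", "payload": {"moves": [{"tx": 0, "ty": -0.0013, "tz": 0.004, "ax": 0, "ay": 0, "az": 0}, {"tx": 0, "ty": -0.0013, "tz": 0.009, "ax": 0, "ay": 0, "az": 0}, {"tx": 0, "ty": -0.0013, "tz": 0.009, "ax": 0, "ay": 0, "az": 0}, {"tx": 0, "ty": -0.0013, "tz": 0.009, "ax": 0, "ay": 0, "az": 0}]}}

```text
clock: 13.8
tcp_pos: [0.479, 0.051, 0.112]
tcp_rot: [-3.141, -0.0, 2.812]
force: [0.1, 0.2, -1.4]
grip_width: 0.0108
grip_force: 68.6
```

Call:
{"api": "arm_command", "payload": {"moves": [{"tx": 0, "ty": 0, "tz": 0.004, "ax": 0, "ay": 0, "az": 0}, {"tx": 0, "ty": 0, "tz": 0.008, "ax": 0, "ay": 0, "az": 0}, {"tx": 0, "ty": 0, "tz": 0.008, "ax": 0, "ay": 0, "az": 0}, {"tx": 0, "ty": 0, "tz": 0.008, "ax": 0, "ay": 0, "az": 0}]}}

```text
clock: 14.2
tcp_pos: [0.4795, 0.0511, 0.106]
tcp_rot: [3.141, 0.001, 2.812]
force: [0.3, 0.2, 5.9]
grip_width: 0.0105
grip_force: 69.6
```

The pins are in the notches and the spring is felt. Pressing home.

Call:
{"api": "arm_command", "payload": {"moves": [{"tx": 0, "ty": 0, "tz": 0.004, "ax": 0, "ay": 0, "az": 0}, {"tx": 0, "ty": 0, "tz": 0.008, "ax": 0, "ay": 0, "az": 0}, {"tx": 0, "ty": 0, "tz": 0.009, "ax": 0, "ay": 0, "az": 0}, {"tx": 0, "ty": 0, "tz": 0.009, "ax": 0, "ay": 0, "az": 0}, {"tx": 0, "ty": 0, "tz": 0.009, "ax": 0, "ay": 0, "az": 0}]}}

```text
clock: 14.7
tcp_pos: [0.4796, 0.0511, 0.1]
tcp_rot: [3.141, 0.001, 2.812]
force: [-5.9, -2.1, 22.9]
grip_width: 0.0107
grip_force: 72.3
```

Call:
{"api": "arm_command", "payload": {"moves": [{"tx": 0, "ty": -0.0002, "tz": -0.0005, "ax": 0, "ay": 0, "az": 0.1}, {"tx": 0, "ty": -0.0003, "tz": -0.0005, "ax": 0, "ay": 0, "az": 0.25}, {"tx": 0.0001, "ty": -0.0005, "tz": -0.0005, "ax": 0, "ay": 0, "az": 0.4}, {"tx": 0.0002, "ty": -0.0006, "tz": -0.0005, "ax": 0, "ay": 0, "az": 0.55}, {"tx": 0.0003, "ty": -0.0006, "tz": -0.0005, "ax": 0, "ay": 0, "az": 0.7}]}}

```text
clock: 15.2
tcp_pos: [0.48, 0.0509, 0.1]
tcp_rot: [3.139, 0.001, 2.257]
force: [-0.7, -0.8, 13.2]
grip_width: 0.011
grip_force: 70.6
```

Call:
{"api": "arm_command", "payload": {"moves": [{"tx": 0.0001, "ty": -0.0002, "tz": 0, "ax": 0, "ay": 0, "az": 0.18}, {"tx": 0.0001, "ty": -0.0003, "tz": 0, "ax": 0, "ay": 0, "az": 0.36}, {"tx": 0.0002, "ty": -0.0005, "tz": 0, "ax": 0, "ay": 0, "az": 0.54}, {"tx": 0.0003, "ty": -0.0007, "tz": 0, "ax": 0, "ay": 0, "az": 0.72}, {"tx": 0.0003, "ty": -0.0008, "tz": 0, "ax": 0, "ay": 0, "az": 0.9}]}}

```text
clock: 15.7
tcp_pos: [0.4796, 0.0507, 0.1]
tcp_rot: [3.138, -0.001, 1.549]
force: [-1.1, 0.2, 11.2]
grip_width: 0.0108
grip_force: 70.4
```

Call:
{"api": "arm_command", "payload": {"moves": [{"tx": 0, "ty": 0, "tz": 0.0003, "ax": 0, "ay": 0, "az": 0.1}, {"tx": 0, "ty": 0, "tz": 0.0005, "ax": 0, "ay": 0, "az": 0.19}, {"tx": 0, "ty": 0, "tz": 0.0005, "ax": 0, "ay": 0, "az": 0.19}, {"tx": 0, "ty": 0, "tz": 0.0005, "ax": 0, "ay": 0, "az": 0.19}]}}

```text
clock: 16.1
tcp_pos: [0.4788, 0.051, 0.1]
tcp_rot: [3.14, -0.001, 1.406]
force: [-5.2, 1.1, 21.9]
grip_width: 0.0105
grip_force: 72.1
```

```bash
python3 - <<'E'
from h import *
i,M,p,d,C=snap('w8');o=robot.observe();t=np.load('w8.npz');print(np.degrees(t['rot']),o['moment'],o['grip_width'],o['grip_force'])
g=R.from_euler('xyz',t['rot']).as_matrix();hsv=cv2.cvtColor(p,cv2.COLOR_BGR2HSV)
D=(C-t['pos'])@g;r=np.hypot(D[...,0],D[...,1]);s=(r<.03)&(abs(D[...,2]-.011)<.003)
print('flange',s.sum(),cv2.minEnclosingCircle((C[s][:,:2]*1000).astype(np.float32)),np.median(C[s][:,2]),np.linalg.lstsq(np.c_[D[s][:,:2],np.ones(s.sum())],D[s][:,2],rcond=None)[0])
w=(r<.03)&(hsv[...,1]<110)&(hsv[...,2]>180)&(abs(D[...,2]+.015)<.005)&(abs(D[...,1])<.004);v,u=np.nonzero(w);P=onz(i,M,np.c_[u,v],.115)[:,:2]
vx=cv2.fitLine(P.astype(np.float32),cv2.DIST_L2,0,.01,.01).ravel();print('line',len(u),np.degrees(np.arctan2(vx[1],vx[0])))
E
```

```text
[0.4787521  0.0509694  0.09996942] [ 3.13996236e+00 -9.65907164e-04  1.40624326e+00] [-5.16501083  1.05076574 21.912533  ]
[ 1.79906591e+02 -5.53424039e-02  8.05718036e+01] [0.15142738 1.22173683 0.10301385] 0.010397325673894162 72.06610679626465
flange 2208 ((478.7663269042969, 51.79777526855469), 24.869281768798828) 0.08877874289320291 [0.00856988 0.00385766 0.01113385]
line 396 80.98461
```

```bash
python3 - <<'E'
from h import *
i,M,p,d,C=load('w8');z=C[...,2];r=np.hypot(C[...,0]-.478,C[...,1]-.0512);s=(r<.034)&(z>.055)&(z<.07);print(s.sum(),np.median(z[s]))
print(robot.sign_off())
E
```

```text
1936 0.0636011570017263
the job is handed in; nothing more can be done
None
```

I handed the job in at about 16 s of the 56 s allowed; `sign_off()` returned no verdict. The last measurements showed the ring's top at 64 mm as it should be when seated, the cap turned about 1.40 rad with its flange on the collar, and the grip holding 72 N with a 22 N push. The beaker and jar were not rechecked, but the arm stayed clear of both.

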